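# Mark a window-switch cassette and unclip it from the press

## Task

The window-switch cassette is clipped into the nest of the hand marking press: with it in place, press the lever's cross handle right down to its stop to mark it and let the lever spring all the way back up. Then pinch the cassette's two side catches together from above and lift it out of the nest. Finish while still holding it by the two pinched catches, upright and still in the air with its underside at least 8 cm above the nest, the lever up and the other things on the bench left where they are.

Things in the scene. Friction and masses are not known exactly. Their poses are not given: they have to be found in the camera images.
- press: hand marking press, fixed; origin on the table under the nest's centre; x across the nest from near to far catch, y along it towards the lever, z up. Dark base 150 x 240 x 12 mm; silvery nest frame 92 x 99 mm (x by y), top 36 mm and floor 12 mm above the table. Beyond the nest, y 90 to 150 mm, two dark cheek plates 115 mm high, the lever between them and a level ram facing the cassette.
- lever (a joint): press lever, rad: 0 = at rest, sloping 45 degrees up towards the press's +y; grows as the handle is pressed down, stop at 0.95 (9 degrees below level). A spring drives it back to 0: about 4 N at the handle to start, 9 N at the stop. Hinge line along the press's x, 120 mm to +y of its origin, 85 mm above the table; hinge to handle centre 130 mm. At rest the ram is 28 mm clear of the cassette.
- lever_handle (a point): centre of the lever's cross handle, a black round bar 18 mm thick, 90 mm long, level along the press's x axis. At rest 177 mm above the table and 212 mm to +y of the press's origin; at the stop 63 mm above the table and 248 mm from it. It can be pressed down from above.
- cassette: window-switch cassette: black box 40 x 80 mm (x by y), 54 mm high, two rockers on top, 0.13 to 0.3 kg, in the nest with 1.5 mm play. Origin at the centre of its underside, axes as the press's. On its -x and +x sides stand white sprung catches, plates 22 mm wide (y), 5 mm thick, reaching 60 mm above the underside. Their outer faces are 66 mm apart when free, 52 mm fully pinched.
- catch_near (a joint): catch on the cassette's -x side: how far it is pushed in, m; 0 = sprung out, 0.007 = fully in, at its stop. Spring 3 N to start, 8 N fully in. Its lower end hooks outwards under a lip of the nest; the hooks clear the lips only with both catches in by more than about 5 mm, then the cassette lifts straight up, out of the nest after 24 mm. Unpinched it stays locked.
- catch_far (a joint): catch on the cassette's +x side: the same, pushed towards -x.
- catch_near_pad (a point): finger place on the near catch, a fixed point of the cassette at the outer face of the free catch, 33 mm to -x of the cassette's middle, 48 mm above its underside (60 mm above the table while seated). The catch plate stands 36 mm above the nest's top.
- catch_far_pad (a point): the same on the far catch, 33 mm to +x.
- clip_tray: bystander, leave alone: blue open tray of white clips, 100 x 140 x 35 mm, on the table; origin at its underside.
- bare_shell: bystander, leave alone: empty black switch shell without catches, 40 x 80 x 45 mm, on the table; origin at its underside.
- screwdriver: bystander, leave alone: screwdriver, 180 mm long, lying, on the table; origin at its underside.
- motor: bystander, leave alone: window-lift motor, about 80 x 145 x 55 mm, lying, on the table; origin at its underside.
- guide_shoe: bystander, leave alone: white plastic guide shoe, 70 x 45 x 30 mm, on the table; origin at its underside.
- spray_can: bystander, leave alone: standing can, 52 mm across, 130 mm high, on the table; origin at its underside.
- spanner: bystander, leave alone: spanner, 150 mm long, lying, on the table; origin at its underside.

How it is judged:
On the way, in this order (a step that is already met when the one before it is completed fails the run):
1. the lever is at its stop (within 0.07 rad), the cassette seated in the nest (value of joint lever above 0.88 rad and z of cassette in the frame of press below 0.017 m), for 0.05 s.
2. the lever is back up (within 0.08 rad of rest), the cassette still seated (value of joint lever below 0.08 rad and z of cassette in the frame of press below 0.017 m), for 0.1 s.
At the end, for the whole second after the job is handed in: Held by both catches, each in by over 4.5 mm, finger force over 3 N; underside over 110 mm above the table (8 cm above the nest, 6 mm allowed), tilt under 0.25 rad, slower than 0.05 m/s, touching neither press nor bystanders; lever within 0.08 rad of rest (height (world z) of cassette above 0.11 m and angle between cassette's own z axis and vertical below 0.25 rad and value of joint each of catch_near, catch_far above 0.0045 m and contact force between the fingers and cassette above 3 N and contact force between cassette and press below 0.2 N and linear speed of cassette below 0.05 m/s and value of joint lever below 0.08 rad and contact force between cassette and clip_tray below 0.2 N and contact force between cassette and bare_shell below 0.2 N and contact force between cassette and screwdriver below 0.2 N and contact force between cassette and motor below 0.2 N and contact force between cassette and guide_shoe below 0.2 N and contact force between cassette and spray_can below 0.2 N and contact force between cassette and spanner below 0.2 N); the arm keeps its last pose, push and grip.
It fails at once if a bystander is pushed away (more than 30 mm) (distance of any of clip_tray, bare_shell, screwdriver, motor, guide_shoe, spray_can, spanner from where it was at the start of the episode above 0.03 m).
It also fails if it takes over 48 s, if anything falls off the work surface, if the arm or the gripper's body presses on something with over 40 N, if the wrist force passes 120 N, or if a joint passes its speed limit or range.

## Robot

A 6-joint arm with a two-finger parallel gripper is mounted at the origin on the work surface. World frame = base frame: x ahead of the robot, y to its left, z up, the work surface at z = 0. Lengths are in m, angles in rad, forces in N, time in s.
With the tool pointing down it reaches from about 0.35 to 0.775 m from the base axis. Payload 7.3 kg.
Tool frame: the origin (TCP) lies at the very end of the fingers, on their centre line; the grasp point (between the pads) lies 19 mm behind it (robot.hold_point_z is the distance from the TCP to the grasp point, in m); z points along the fingers, y is the direction in which the jaws open and shut (so a half turn about z gives the same grasp; the last joint's range is limited). The gripper opens to 92 mm and grips with 3 to 60 N. Pads are 19 mm wide; open, the fingers measure 130 mm over their backs; the gripper's body (75 mm by 190 mm) begins 47 mm behind the grasp point.
Start: joints at [-1.391, 0.342, 1.524, -0, 1.275, -0.146], TCP at [0.168, -0.497, 0.227] pointing down, gripper open.
Joint ranges: [-2.53, 2.53], [-0.77, 2.02], [0.04, 2.7], [-1, 4.14], [0.28, 2.66], [-3.11, 3.11]. Speed limits (rad/s): [2.57, 2.57, 3.14, 3.14, 3.14, 3.14].

## Interface

Orientations are given as [roll, pitch, yaw] about the fixed x, y, z axes, in that order (R = Rz(yaw) Ry(pitch) Rx(roll)).
In Python, from cell import monitor, viewer, robot gives the robot as it stands.
- The arm moves only by the tool move_arm, never from a script. Its argument "deltas" is a list of rows, each an object of numbers: "x", "y", "z": the shift along the tool's x, y, z in m; "wx", "wy", "wz": the turn, a rotation vector about the tool's x, y, z in degrees; "hand": the opening, from 0 (shut) to 1 (fully open). In form: [{"x": .., "y": .., "z": .., "wx": .., "wy": .., "wz": .., "hand": ..}, ...]. A call has 1 to 8 rows; each row is the pose to reach, as a shift and turn from the pose commanded when the call began, along the tool's axes at that moment; what a row does not reach only later rows make up. A row lasts 1/8 s, in which the tool goes at most 62.5 mm and 10.7 degrees, less where a joint would pass 70% of its speed; a pose out of reach is approached as far as the arm can. A call with a gripper value outside its range is refused whole. The fingers move at their own pace and stop on an object; "grip_force" is the grip in N (left out, the last holds). Time passes only in rows, so rows that repeat a pose let the fingers close. It gives the time, the measured TCP pose, the force and the opening at its end, in the units of the state.
- monitor.observe(): the state, without advancing time (a new reading comes with each control period).
- viewer.read_camera(name): name is "scene" or "top" or "wrist"; returns the picture (384x512x3 uint8, red, green, blue); there is no depth.
- viewer.camera_params(name): a dict with "camera_matrix" (3x3 intrinsics, pixels), "k1" (the pictures are not rectified: a ray, as slopes to the right and down, at radius r is drawn at 1 + k1 r^2 times it, then the intrinsics apply), "R" (3x3) and "t" (3): a world point X has camera coordinates R X + t. Camera axes: x right, y down, z forward; pixel columns grow to the right and rows downward; lengths in m; the calibration is good to about 2 mm. A picture is of the moment at which its call begins: read the wrist's pose just before it. camera_params takes no time and is no camera call; for the wrist camera it gives the pose at the moment of the call.
- robot.hand_in(): hands the job in, once; it reports no verdict.
The state is a dict: "time": time; "qpos": joint angles; "qvel": joint speeds; "joint_efforts": joint torques, N m; "tool_pos": TCP position; "tool_rot": TCP orientation; "contact_force": force on the tool from outside, world axes, zero at the start; "torque": the same for the moment, N m; "opening": finger opening in m.
Only numpy, scipy, OpenCV 4.12 (cv2) and the standard library are available. Lean on these libraries where they do the work, as an engineer would, in place of code of your own. Each camera call takes 0.05 s, during which the arm holds its last target. There are 200 camera calls.

## Working session

There is one attempt and no reset: what is moved stays moved. The work goes in short steps, Python scripts to look and compute and a tool call to move; the robot and the scene stay as the last step left them, time stands still between calls to the robot, and variables do not carry over. Pictures are saved under pics/ and viewed, about 8 in all and at most 12, crops included, and the job is handed in when it is done.

Besides the shell and the picture viewer there is one more tool, called as name(argument=value, ...) on one line, values as JSON. move_arm: Moves the arm, as the interface text tells. Its arguments: {"type":"object","properties":{"deltas":{"type":"array","items":{"type":"object","properties":{"x":{"type":"number"},"y":{"type":"number"},"z":{"type":"number"},"wx":{"type":"number"},"wy":{"type":"number"},"wz":{"type":"number"},"hand":{"type":"number"}}}},"grip_force":{"type":"number"}},"required":["deltas"]}

```bash
mkdir -p pics; ls; cat > h.py <<'E'
import sys; sys.path.insert(0,'.')
import numpy as np, cv2
from cell import monitor, viewer, robot
from scipy.spatial.transform import Rotation as Ro
def prm(n):
    p=viewer.camera_params(n); return [np.array(p[k],float) for k in("camera_matrix","k1","R","t")]
def ray(P,uv):
    K,k1,R,t=P; d=np.array([k1,0,0,0,0],float)
    x=cv2.undistortPoints(np.array([[uv]],float),K,d)[0,0]
    return -R.T@t, R.T@np.array([x[0],x[1],1])
def onz(P,uv,z):
    c,d=ray(P,uv); return c+d*(z-c[2])/d[2]
def proj(P,X):
    K,k1,R,t=P; return cv2.projectPoints(np.array(X,float).reshape(-1,3),cv2.Rodrigues(R)[0],t,K,np.array([k1,0,0,0,0],float))[0][:,0]
def tool():
    s=monitor.observe(); return np.array(s["tool_pos"]), Ro.from_euler('xyz',s["tool_rot"]).as_matrix(), s
E
python3 - <<'E'
from h import *
a=viewer.read_camera("top"); b=viewer.read_camera("scene")
cv2.imwrite("pics/top.png",cv2.resize(a[...,::-1],(800,600),interpolation=cv2.INTER_CUBIC)); cv2.imwrite("pics/scene.png",cv2.resize(b[...,::-1],(800,600)))
print(monitor.observe())
for n in("top","scene","wrist"):print(n,prm(n))
E
```

```text
pics
{'time': 0.1, 'qpos': array([-1.39099517e+00,  3.42632397e-01,  1.52490064e+00, -4.21403847e-05,
        1.27542027e+00, -1.45987672e-01]), 'qvel': array([-4.10709970e-04, -2.30756680e-03, -3.13725903e-03,  1.54550304e-03,
        4.50813592e-05,  3.04748261e-04]), 'joint_efforts': array([ 1.13245100e-03, -4.32003808e+01, -2.44695103e+01,  7.19182519e-02,
        5.25323418e-02, -5.21960612e-05]), 'tool_pos': array([ 0.16797902, -0.4970192 ,  0.22613246]), 'tool_rot': array([-3.14024061e+00, -1.58064699e-04,  3.25801019e-01]), 'contact_force': array([-0.05569083,  0.51528698,  0.88639953]), 'torque': array([-6.12302573e-05, -8.46455374e-03, -2.69485104e-02]), 'opening': 0.09170892913444963}
top [array([[362.66033039,   0.        , 260.4349576 ],
       [  0.        , 362.66033039, 190.17062476],
       [  0.        ,   0.        ,   1.        ]]), array(-0.05486804), array([[ 0.01537751, -0.99979964, -0.01281457],
       [-0.98581892, -0.01301808, -0.16730684],
       [ 0.1671065 ,  0.01520561, -0.98582159]]), array([-0.11982363,  0.57731043,  0.91950677])]
scene [array([[368.9605301 ,   0.        , 255.5357817 ],
       [  0.        , 368.9605301 , 196.83122029],
       [  0.        ,   0.        ,   1.        ]]), array(-0.0991009), array([[-0.73581659,  0.67696683,  0.01702511],
       [ 0.44824541,  0.50574908, -0.73708474],
       [-0.50759236, -0.53472776, -0.67558584]]), array([ 0.49206206, -0.11608865,  1.22916897])]
wrist [array([[314.98059207,   0.        , 258.18933279],
       [  0.        , 314.98059207, 193.6003033 ],
       [  0.        ,   0.        ,   1.        ]]), array(-0.08824883), array([[ 0.3204935 , -0.94724996, -0.0011947 ],
       [-0.91283878, -0.30918715,  0.26669957],
       [-0.25300054, -0.08438491, -0.96377897]]), array([-0.52341998, -0.03376949,  0.38928876])]
```

View pics/top.png

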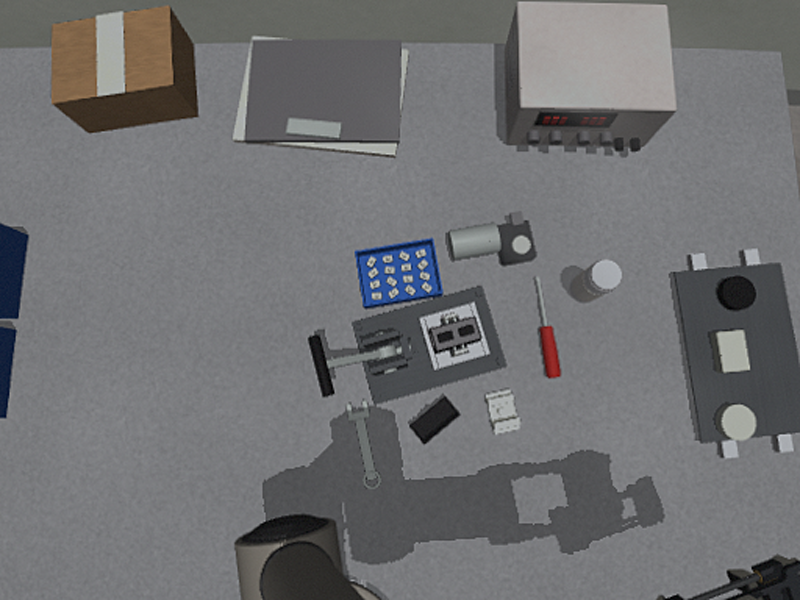

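View pics/scene.png

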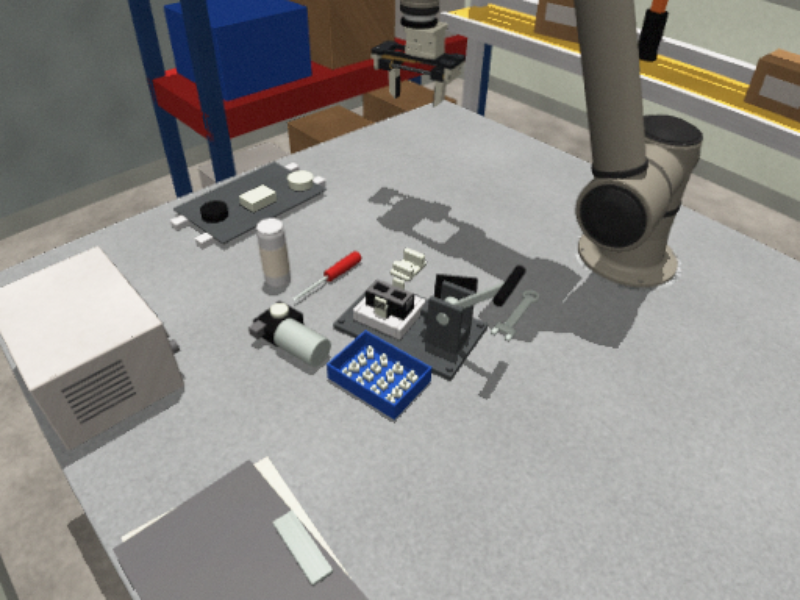

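The top view shows the press with its lever towards image left (world +y). In the 800x600 picture, the nest corners are near (421,318), (478,302), (493,355) and (433,371), and the handle runs from (316,334) to (328,392). The spanner sits just beside the lever end, with the shell and shoe on the near side and the tray on the far side.

```bash
python3 - <<'E'
from h import *
P=prm("top"); s=1.5625
f=lambda u,v,z: onz(P,(u/s,v/s),z)
B=[f(*p,.012) for p in((353,322),(483,287),(507,367),(375,404))]
N=[f(*p,.036) for p in((421,318),(478,302),(493,355),(433,371))]
H=[f(*p,.177) for p in((316,334),(328,392))]
for n,L in(("B",B),("N",N),("H",H)):
    L=np.array(L); print(n,L.round(3).tolist(),"c",L.mean(0).round(4),"len",np.linalg.norm(np.diff(L,axis=0),axis=1).round(3))
ax=B[0]-B[1]+B[3]-B[2]; print("y-axis ang base",np.degrees(np.arctan2(ax[1],ax[0])))
ax=N[0]-N[1]+N[3]-N[2]; print("nest",np.degrees(np.arctan2(ax[1],ax[0])))
for n,p in dict(shell=(435,419),spanA=(358,410),spanB=(372,480),tray=(440,297),can=(603,275),shoe=(502,410),scr=(550,350)).items(): print(n,f(*p,.01).round(3))
E
```

```text
B [[0.539, -0.017, 0.012], [0.605, -0.246, 0.012], [0.464, -0.287, 0.012], [0.398, -0.059, 0.012]] c [ 0.5017 -0.152   0.012 ] len [0.238 0.147 0.237]
N [[0.545, -0.136, 0.036], [0.574, -0.234, 0.036], [0.483, -0.259, 0.036], [0.455, -0.157, 0.036]] c [ 0.5143 -0.1967  0.036 ] len [0.102 0.094 0.106]
H [[0.501, 0.019, 0.177], [0.417, -0.002, 0.177]] c [0.4587 0.0085 0.177 ] len [0.086]
y-axis ang base 106.15439643398734
nest 106.0705393001929
shell [ 0.374 -0.162  0.01 ]
spanA [ 0.387 -0.03   0.01 ]
spanB [ 0.271 -0.057  0.01 ]
tray [ 0.586 -0.17   0.01 ]
can [ 0.63  -0.461  0.01 ]
shoe [ 0.391 -0.277  0.01 ]
scr [ 0.495 -0.363  0.01 ]
```

move_arm(deltas=[{"x":0.05,"y":-0.025,"z":-0.05,"wz":-10,"hand":1},{"x":0.11,"y":-0.055,"z":-0.08,"wz":-20,"hand":1},{"x":0.17,"y":-0.09,"z":-0.113,"wz":-30,"hand":1},{"x":0.23,"y":-0.12,"z":-0.113,"wz":-40,"hand":1},{"x":0.29,"y":-0.15,"z":-0.113,"wz":-50,"hand":1},{"x":0.34,"y":-0.18,"z":-0.113,"wz":-60,"hand":1},{"x":0.39,"y":-0.205,"z":-0.113,"wz":-70,"hand":1},{"x":0.426,"y":-0.222,"z":-0.113,"wz":-80,"hand":1}])

```text
schema error: expected keys x, y, z, wx, wy, wz, hand
```

move_arm(deltas=[{"wz":-7.4,"hand":0},{"wz":-7.4,"hand":0},{"wz":-7.4,"hand":0},{"wz":-7.4,"hand":0}])

```text
schema error: expected keys x, y, z, wx, wy, wz, hand
```

```bash
python3 - <<'E'
from h import *
p,R,s=tool(); print(p,s["tool_rot"],s["time"],s["opening"])
P=prm("wrist"); np.savez("w1.npz",*P)
a=viewer.read_camera("wrist"); cv2.imwrite("pics/w1.png",cv2.resize(a[...,::-1],(800,600),interpolation=cv2.INTER_CUBIC))
O=np.array([.5143,-.1967]); ex=np.array([.9608,.2773]); ey=np.array([-.2773,.9608])
for n,q in dict(near=(-.033,0,.072),far=(.033,0,.072),h1=(-.045,.212,.177),h2=(.045,.212,.177)).items():
    print(n,proj(P,[*(O+q[0]*ex+q[1]*ey),q[2]])*1.5625)
E
```

```text
[ 0.16797902 -0.4970192   0.22613246] [-3.14024061e+00 -1.58064699e-04  3.25801019e-01] 0.1 0.09170892913444963
near [[ 144.83215417 -279.76753338]]
far [[ 205.08171093 -225.67504446]]
h1 [[1845.25888366 1650.68544344]]
h2 [[6002.47709729 6862.98030859]]
```

All keys are required in every row.

move_arm(deltas=[{"x":0.05,"y":-0.025,"z":-0.05,"wx":0,"wy":0,"wz":-10,"hand":1},{"x":0.11,"y":-0.055,"z":-0.08,"wx":0,"wy":0,"wz":-20,"hand":1},{"x":0.17,"y":-0.09,"z":-0.113,"wx":0,"wy":0,"wz":-30,"hand":1},{"x":0.23,"y":-0.12,"z":-0.113,"wx":0,"wy":0,"wz":-40,"hand":1},{"x":0.29,"y":-0.15,"z":-0.113,"wx":0,"wy":0,"wz":-50,"hand":1},{"x":0.34,"y":-0.18,"z":-0.113,"wx":0,"wy":0,"wz":-60,"hand":1},{"x":0.39,"y":-0.205,"z":-0.113,"wx":0,"wy":0,"wz":-70,"hand":1},{"x":0.426,"y":-0.222,"z":-0.113,"wx":0,"wy":0,"wz":-80,"hand":1}])

```text
time: 1.15
tool_pos: [0.4945, -0.1561, 0.3397]
tool_rot: [-3.142, 0.0, 1.728]
contact_force: [-0.1, -1.2, 0.6]
opening: 0.0917
```

move_arm(deltas=[{"x":0,"y":0,"z":0,"wx":0,"wy":0,"wz":-7.4,"hand":0},{"x":0,"y":0,"z":0,"wx":0,"wy":0,"wz":-7.4,"hand":0},{"x":0,"y":0,"z":0,"wx":0,"wy":0,"wz":-7.4,"hand":0},{"x":0,"y":0,"z":0,"wx":0,"wy":0,"wz":-7.4,"hand":0}])

```text
time: 1.65
tool_pos: [0.493, -0.1586, 0.3398]
tool_rot: [3.142, 0.0, 1.848]
contact_force: [0.2, -0.6, 0.2]
opening: 0.0559
```

```bash
python3 - <<'E'
from h import *
p,R,s=tool(); print(p,s["tool_rot"],s["time"],s["opening"])
P=prm("wrist"); np.savez("w1.npz",*P)
a=viewer.read_camera("wrist"); cv2.imwrite("pics/w1.png",cv2.resize(a[...,::-1],(800,600),interpolation=cv2.INTER_CUBIC))
O=np.array([.5143,-.1967]); ex=np.array([.9608,.2773]); ey=np.array([-.2773,.9608])
for n,q in dict(near=(-.033,0,.072),far=(.033,0,.072),h1=(-.045,.212,.177),h2=(.045,.212,.177)).items():
    print(n,proj(P,[*(O+q[0]*ex+q[1]*ey),q[2]])*1.5625)
E
```

```text
[ 0.49302433 -0.15858647  0.33977338] [3.14151417e+00 2.16231794e-04 1.84830801e+00] 1.65 0.05594202554108782
near [[378.09695528 299.81603051]]
far [[451.78687993 299.60245   ]]
h1 [[344.18612109   2.97114347]]
h2 [[494.93630555   3.08611726]]
```

View pics/w1.png

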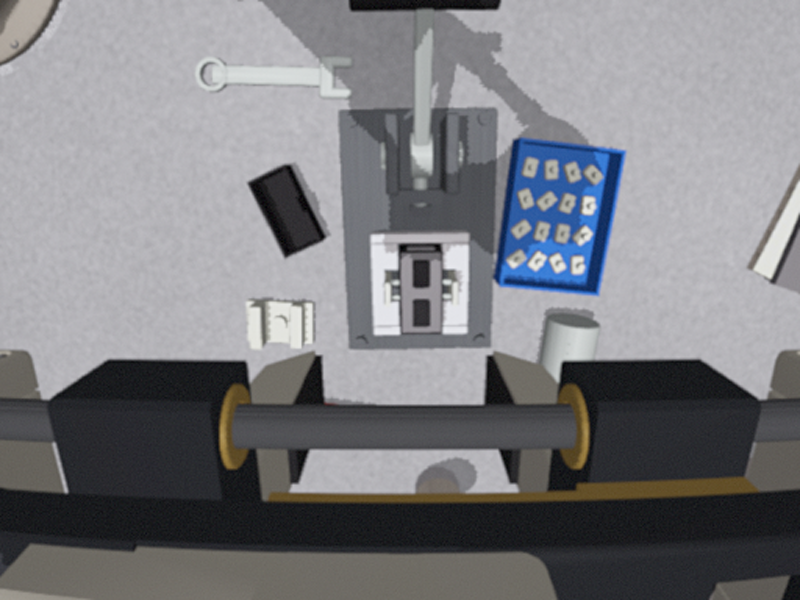

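The wrist view shows the nest top corners at (371,234), (469,233), (468,333) and (373,333). The catch outer edges are at about (385,286) and (459,286), and the handle spans u 350–499 at the top edge.

```bash
python3 - <<'E'
from h import *
z=np.load("w1.npz"); P=[z[k] for k in z.files]; s=1.5625
c,_=ray(P,(256,192)); print("cam",c.round(3))
f=lambda u,v,z: onz(P,(u/s,v/s),z)
N=np.array([f(*p,.036) for p in((371,234),(469,233),(468,333),(373,333))]); print(N.round(4),N.mean(0).round(4),np.linalg.norm(np.diff(N,axis=0),axis=1))
B=np.array([f(*p,.012) for p in((340,110),(497,108),(491,348),(349,349))]);print("B",B.round(3),np.linalg.norm(np.diff(B,axis=0),axis=1))
for M in(N,B):
  ax=M[1]-M[0]+M[2]-M[3]; print("xaxis deg",np.degrees(np.arctan2(ax[1],ax[0])))
C=np.array([f(385,286,.072),f(459,286,.072)]);print("catch",C.round(4),C.mean(0),np.linalg.norm(C[0]-C[1]))
H=np.array([f(350,9,.172),f(499,8,.172)]);print("H",H.round(4),H.mean(0),np.linalg.norm(H[0]-H[1]))
a=cv2.imread("pics/w1.png")[220:350,340:500]; cv2.imwrite("pics/w1c.png",cv2.resize(a,None,fx=4.5,fy=4.5,interpolation=cv2.INTER_CUBIC))
E
```

```text
cam [ 0.473 -0.089  0.497]
[[ 0.4603 -0.1558  0.036 ]
 [ 0.5484 -0.1296  0.036 ]
 [ 0.578  -0.2242  0.036 ]
 [ 0.4875 -0.25    0.036 ]] [ 0.5185 -0.1899  0.036 ] [0.09198857 0.09911058 0.09413532]
B [[ 0.401 -0.055  0.012]
 [ 0.542 -0.012  0.012]
 [ 0.612 -0.241  0.012]
 [ 0.468 -0.283  0.012]] [0.14704795 0.23888767 0.14957294]
xaxis deg 16.227115292644456
xaxis deg 16.534109725146685
catch [[ 0.4852 -0.1919  0.072 ]
 [ 0.5484 -0.1738  0.072 ]] [ 0.51680247 -0.18285606  0.072     ] 0.0657940832535787
H [[ 0.4156 -0.0066  0.172 ]
 [ 0.5024  0.0192  0.172 ]] [0.45901182 0.00627395 0.172     ] 0.09049736131026999
```

View pics/w1c.png

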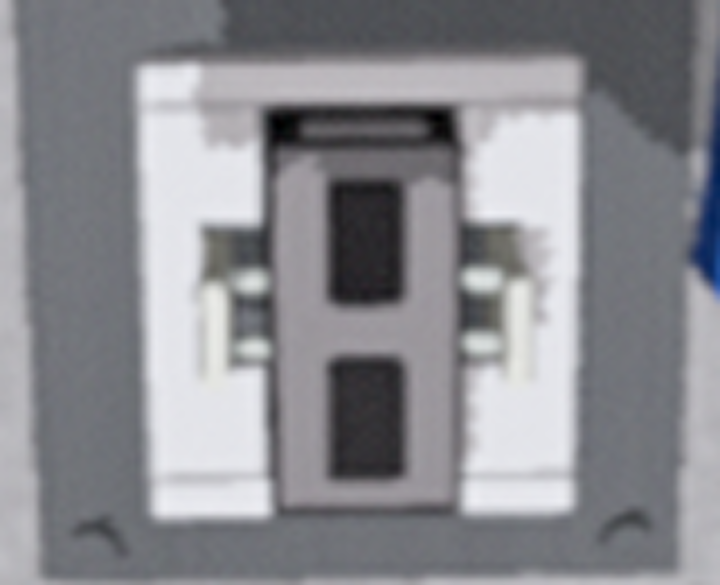

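The enlarged crop shows that the strip at v 234–243 is the nest's outer +y face, so the top edge is at v≈243. The catch tops are centred at v≈293.

```bash
python3 - <<'E'
from h import *
z=np.load("w1.npz"); P=[z[k] for k in z.files]; s=1.5625
f=lambda u,v,z: onz(P,(u/s,v/s),z)
g=lambda u,v,z: f(340+u/4.5,220+v/4.5,z)
for n,zz,pts in(("nest",.036,((138,105),(583,105),(577,517),(153,517))),("cass",.066,((272,145),(460,145),(458,508),(280,508))),("catch",.072,((203,330),(533,330)))):
    M=np.array([g(*p,zz) for p in pts]); print(n,M.mean(0).round(4),np.linalg.norm(np.diff(M,axis=0),axis=1).round(4))
E
```

```text
nest [ 0.5205 -0.1952  0.036 ] [0.0933 0.0913 0.0935]
cass [ 0.5191 -0.1909  0.066 ] [0.037  0.0754 0.0366]
catch [ 0.5185 -0.1894  0.072 ] [0.0655]
```

Nest, base and catches agree on a press origin of about (0.518, -0.190) and a yaw of 16.3°. The predicted handle also matches what I see. Next I move above the handle with the fingers shut.

move_arm(deltas=[{"x":0.05,"y":0.005,"z":0,"wx":0,"wy":0,"wz":-0.4,"hand":0},{"x":0.1,"y":0.01,"z":0.02,"wx":0,"wy":0,"wz":-0.4,"hand":0},{"x":0.15,"y":0.015,"z":0.06,"wx":0,"wy":0,"wz":-0.4,"hand":0},{"x":0.176,"y":0.015,"z":0.1,"wx":0,"wy":0,"wz":-0.4,"hand":0},{"x":0.176,"y":0.015,"z":0.13,"wx":0,"wy":0,"wz":-0.4,"hand":0},{"x":0.176,"y":0.015,"z":0.14,"wx":0,"wy":0,"wz":-0.4,"hand":0},{"x":0.176,"y":0.015,"z":0.14,"wx":0,"wy":0,"wz":-0.4,"hand":0}])

```text
time: 2.58
tool_pos: [0.4594, 0.0148, 0.1999]
tool_rot: [-3.142, 0.0, 1.857]
contact_force: [0.1, -0.6, -0.4]
opening: 0.0004
```

```bash
python3 - <<'E'
from h import *
p,R,s=tool(); print(p,s["tool_rot"],s["time"],s["opening"],s["contact_force"])
a=viewer.read_camera("wrist"); b=viewer.read_camera("scene")
c=cv2.resize(b[150:240,220:355],(512,341),interpolation=cv2.INTER_CUBIC)
o=np.vstack([cv2.resize(a,(400,300)),cv2.resize(c,(400,266))]); cv2.imwrite("pics/h1.png",o[...,::-1])
O=np.array([.518,-.190]); ex=np.array([.9598,.2807]); ey=np.array([-.2807,.9598]); d=p[:2]-O; print("press frame",d@ex,d@ey)
E
```

```text
[0.45938528 0.01483262 0.19989001] [-3.14152439e+00  5.71946528e-05  1.85679966e+00] 2.575 0.00038614114291752417 [ 0.05552432 -0.57444703 -0.39703211]
press frame 0.001238109788332908 0.21305149924744618
```

View pics/h1.png

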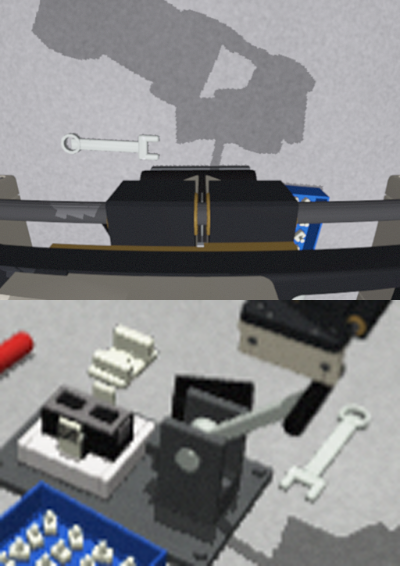

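The fingers are centred on the bar just above it. I press along the arc.

move_arm(deltas=[{"x":0,"y":0,"z":0.014,"wx":0,"wy":0,"wz":0,"hand":0},{"x":0.011,"y":0,"z":0.028,"wx":0,"wy":0,"wz":0,"hand":0},{"x":0.019,"y":0,"z":0.041,"wx":0,"wy":0,"wz":0,"hand":0},{"x":0.025,"y":0,"z":0.052,"wx":0,"wy":0,"wz":0,"hand":0},{"x":0.029,"y":0,"z":0.062,"wx":0,"wy":0,"wz":0,"hand":0},{"x":0.033,"y":0,"z":0.073,"wx":0,"wy":0,"wz":0,"hand":0},{"x":0.035,"y":0,"z":0.084,"wx":0,"wy":0,"wz":0,"hand":0},{"x":0.037,"y":0,"z":0.095,"wx":0,"wy":0,"wz":0,"hand":0}])

```text
time: 3.68
tool_pos: [0.449, 0.0518, 0.1049]
tool_rot: [3.14, -0.001, 1.858]
contact_force: [-1.8, 5.8, 8.1]
opening: 0.0001
```

move_arm(deltas=[{"x":0,"y":0,"z":0.011,"wx":0,"wy":0,"wz":0,"hand":0},{"x":-0.001,"y":0,"z":0.022,"wx":0,"wy":0,"wz":0,"hand":0},{"x":-0.001,"y":0,"z":0.03,"wx":0,"wy":0,"wz":0,"hand":0},{"x":-0.001,"y":0,"z":0.032,"wx":0,"wy":0,"wz":0,"hand":0},{"x":-0.001,"y":0,"z":0.033,"wx":0,"wy":0,"wz":0,"hand":0},{"x":-0.001,"y":0,"z":0.033,"wx":0,"wy":0,"wz":0,"hand":0}])

```text
time: 4.42
tool_pos: [0.4495, 0.0502, 0.0725]
tool_rot: [3.14, 0.0, 1.858]
contact_force: [-2.5, 3.1, 10.9]
opening: 0.0006
```

move_arm(deltas=[{"x":0,"y":0,"z":0.002,"wx":0,"wy":0,"wz":0,"hand":0},{"x":0,"y":0,"z":0.003,"wx":0,"wy":0,"wz":0,"hand":0},{"x":0,"y":0,"z":0.003,"wx":0,"wy":0,"wz":0,"hand":0}])

```text
time: 4.8
tool_pos: [0.4497, 0.0502, 0.0717]
tool_rot: [3.138, 0.001, 1.858]
contact_force: [-9.6, 2.7, 37.6]
opening: 0.0003
```

```bash
python3 - <<'E'
from h import *
b=viewer.read_camera("scene")
cv2.imwrite("pics/h2.png",cv2.resize(b[150:240,220:355],(675,450),interpolation=cv2.INTER_CUBIC)[...,::-1])
E
```

```text
(no output)
```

View pics/h2.png

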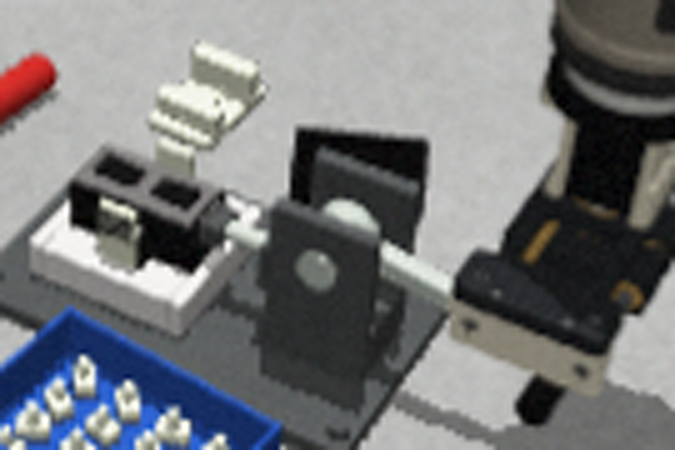

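The lever is at its stop: force jumped to 37 N at TCP z 0.0717 (0.072 expected), and the ram touches the cassette. I retrace the arc.

move_arm(deltas=[{"x":0.001,"y":0,"z":-0.014,"wx":0,"wy":0,"wz":0,"hand":0},{"x":0.001,"y":0,"z":-0.03,"wx":0,"wy":0,"wz":0,"hand":0},{"x":-0.001,"y":0,"z":-0.046,"wx":0,"wy":0,"wz":0,"hand":0},{"x":-0.005,"y":0,"z":-0.062,"wx":0,"wy":0,"wz":0,"hand":0},{"x":-0.01,"y":0,"z":-0.078,"wx":0,"wy":0,"wz":0,"hand":0},{"x":-0.017,"y":0,"z":-0.092,"wx":0,"wy":0,"wz":0,"hand":0},{"x":-0.025,"y":0,"z":-0.105,"wx":0,"wy":0,"wz":0,"hand":0},{"x":-0.033,"y":0,"z":-0.116,"wx":0,"wy":0,"wz":0,"hand":0}])

```text
time: 5.85
tool_pos: [0.4586, 0.0176, 0.1853]
tool_rot: [3.141, 0.0, 1.858]
contact_force: [0.6, -1.5, 1.9]
opening: -0.0002
```

move_arm(deltas=[{"x":0,"y":0,"z":-0.03,"wx":0,"wy":0,"wz":0,"hand":0},{"x":0,"y":0,"z":-0.06,"wx":0,"wy":0,"wz":0,"hand":0},{"x":0,"y":0,"z":-0.08,"wx":0,"wy":0,"wz":0,"hand":0},{"x":0,"y":0,"z":-0.08,"wx":0,"wy":0,"wz":0,"hand":0.5}])

```text
time: 6.35
tool_pos: [0.4587, 0.0182, 0.2655]
tool_rot: [3.14, 0.001, 1.858]
contact_force: [-0.3, -0.6, -0.2]
opening: 0.0062
```

move_arm(deltas=[{"x":-0.05,"y":0,"z":0,"wx":0,"wy":0,"wz":0,"hand":1},{"x":-0.1,"y":0,"z":0,"wx":0,"wy":0,"wz":0,"hand":1},{"x":-0.15,"y":0,"z":0,"wx":0,"wy":0,"wz":0,"hand":1},{"x":-0.2,"y":-0.001,"z":0.02,"wx":0,"wy":0,"wz":0,"hand":1},{"x":-0.216,"y":-0.001,"z":0.06,"wx":0,"wy":0,"wz":0,"hand":1},{"x":-0.216,"y":-0.001,"z":0.11,"wx":0,"wy":0,"wz":0,"hand":1},{"x":-0.216,"y":-0.001,"z":0.15,"wx":0,"wy":0,"wz":0,"hand":1},{"x":-0.216,"y":-0.001,"z":0.16,"wx":0,"wy":0,"wz":0,"hand":1}])

```text
time: 7.35
tool_pos: [0.5162, -0.1881, 0.101]
tool_rot: [-3.136, -0.005, 1.858]
contact_force: [0.0, -0.3, 0.4]
opening: 0.0857
```

```bash
python3 - <<'E'
from h import *
p,R,s=tool(); print(p,s["tool_rot"],s["time"],s["opening"],s["contact_force"])
P=prm("wrist"); np.savez("w2.npz",*P)
a=viewer.read_camera("wrist"); b=viewer.read_camera("scene")
cv2.imwrite("pics/w2.png",cv2.resize(a[...,::-1],(800,600),interpolation=cv2.INTER_CUBIC))
cv2.imwrite("pics/s2.png",cv2.resize(b[150:240,220:355],(675,450),interpolation=cv2.INTER_CUBIC)[...,::-1])
E
```

```text
[ 0.51620516 -0.18811996  0.10096815] [-3.13620197 -0.00540282  1.85781404] 7.35 0.08570155541556541 [ 0.02124453 -0.26831043  0.35854006]
```

View pics/w2.png

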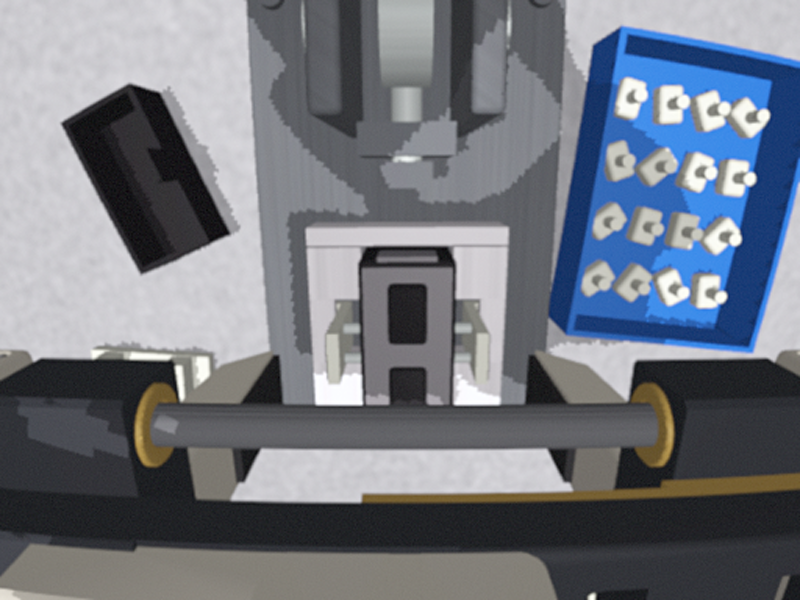

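View pics/s2.png

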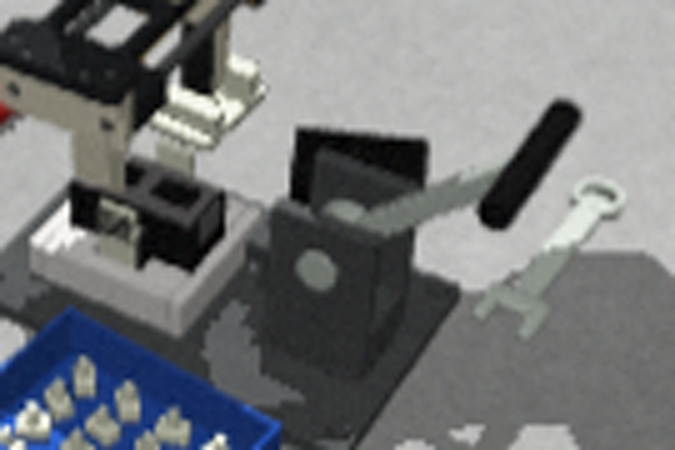

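The lever is back up and the cassette is still seated. In the wrist view the near and far catch outer top edges are at u≈327 and 490, v 331–383.

```bash
python3 - <<'E'
from h import *
z=np.load("w2.npz"); P=[z[k] for k in z.files]; s=1.5625
f=lambda u,v,z: onz(P,(u/s,v/s),z)
O=np.array([.518,-.190]); ex=np.array([.9598,.2807]); ey=np.array([-.2807,.9598])
def rep(n,M):
    M=np.array(M);m=M.mean(0);d=m[:2]-O; print(n,m.round(4),"press",(d@ex).round(4),(d@ey).round(4),np.linalg.norm(np.diff(M,axis=0),axis=1).round(4))
rep("catch",[f(327,357,.072),f(490,357,.072)])
rep("catchy",[f(327,331,.072),f(327,383,.072)])
rep("nest+y .036",[f(306,226,.036),f(508,226,.036)]); rep("alt",[f(309,247,.036),f(508,247,.036)])
rep("cass+y .066",[f(360,265,.066),f(455,265,.066)])
p,R,s=tool(); d=p[:2]-O; print("tcp",p,d@ex,d@ey)
print(proj(P,p)*1.5625)
E
```

```text
catch [ 0.5182 -0.1893  0.072 ] press 0.0004 0.0006 [0.0663]
catchy [ 0.4865 -0.199   0.072 ] press -0.0328 0.0003 [0.0227]
nest+y .036 [ 0.5037 -0.1424  0.036 ] press -0.0004 0.0497 [0.0914]
alt [ 0.5071 -0.1514  0.036 ] press 0.0003 0.0401 [0.091]
cass+y .066 [ 0.5073 -0.1541  0.066 ] press -0.0002 0.0374 [0.0378]
tcp [ 0.51790902 -0.18883174  0.10354312] 0.00024061137499718207 0.0011468342926473653
[[408.34201518 389.37735683]]
```

Everything agrees within 1 mm and the TCP is centred. I descend and pinch.

move_arm(deltas=[{"x":-0.001,"y":0,"z":0.015,"wx":0,"wy":0,"wz":0,"hand":1},{"x":-0.001,"y":0,"z":0.03,"wx":0,"wy":0,"wz":0,"hand":1},{"x":-0.001,"y":0,"z":0.045,"wx":0,"wy":0,"wz":0,"hand":1},{"x":-0.001,"y":0,"z":0.056,"wx":0,"wy":0,"wz":0,"hand":1},{"x":-0.001,"y":0,"z":0.061,"wx":0,"wy":0,"wz":0,"hand":1},{"x":-0.001,"y":0,"z":0.061,"wx":0,"wy":0,"wz":0,"hand":1}])

```text
time: 8.2
tool_pos: [0.5188, -0.1901, 0.0434]
tool_rot: [-3.141, -0.0, 1.858]
contact_force: [0.4, -0.1, -0.7]
opening: 0.0917
```

move_arm(grip_force=30, deltas=[{"x":0,"y":0,"z":0,"wx":0,"wy":0,"wz":0,"hand":0},{"x":0,"y":0,"z":0,"wx":0,"wy":0,"wz":0,"hand":0},{"x":0,"y":0,"z":0,"wx":0,"wy":0,"wz":0,"hand":0},{"x":0,"y":0,"z":0,"wx":0,"wy":0,"wz":0,"hand":0},{"x":0,"y":0,"z":0,"wx":0,"wy":0,"wz":0,"hand":0},{"x":0,"y":0,"z":0,"wx":0,"wy":0,"wz":0,"hand":0}])

```text
time: 8.95
tool_pos: [0.5189, -0.1902, 0.0443]
tool_rot: [3.141, 0.0, 1.858]
contact_force: [-2.6, 0.3, 6.5]
opening: 0.0504
```

The opening of about 51 mm means both catches are fully in. Now I lift.

move_arm(deltas=[{"x":0,"y":0,"z":-0.005,"wx":0,"wy":0,"wz":0,"hand":0},{"x":0,"y":0,"z":-0.01,"wx":0,"wy":0,"wz":0,"hand":0},{"x":0,"y":0,"z":-0.015,"wx":0,"wy":0,"wz":0,"hand":0},{"x":0,"y":0,"z":-0.02,"wx":0,"wy":0,"wz":0,"hand":0}])

```text
time: 9.45
tool_pos: [0.5188, -0.1901, 0.0639]
tool_rot: [-3.141, -0.0, 1.858]
contact_force: [0.2, 0.4, -2.4]
opening: 0.05
```

move_arm(deltas=[{"x":0,"y":0,"z":-0.015,"wx":0,"wy":0,"wz":0,"hand":0},{"x":0,"y":0,"z":-0.035,"wx":0,"wy":0,"wz":0,"hand":0},{"x":0,"y":0,"z":-0.055,"wx":0,"wy":0,"wz":0,"hand":0},{"x":0,"y":0,"z":-0.075,"wx":0,"wy":0,"wz":0,"hand":0},{"x":0,"y":0,"z":-0.095,"wx":0,"wy":0,"wz":0,"hand":0},{"x":0,"y":0,"z":-0.11,"wx":0,"wy":0,"wz":0,"hand":0},{"x":0,"y":0,"z":-0.12,"wx":0,"wy":0,"wz":0,"hand":0},{"x":0,"y":0,"z":-0.12,"wx":0,"wy":0,"wz":0,"hand":0}])

```text
time: 10.45
tool_pos: [0.5191, -0.1902, 0.1843]
tool_rot: [3.141, 0.001, 1.858]
contact_force: [-0.2, 0.4, -2.0]
opening: 0.0499
```

move_arm(deltas=[{"x":0,"y":0,"z":0,"wx":0,"wy":0,"wz":0,"hand":0},{"x":0,"y":0,"z":0,"wx":0,"wy":0,"wz":0,"hand":0},{"x":0,"y":0,"z":0,"wx":0,"wy":0,"wz":0,"hand":0},{"x":0,"y":0,"z":0,"wx":0,"wy":0,"wz":0,"hand":0}])

```text
time: 10.95
tool_pos: [0.5188, -0.1901, 0.1834]
tool_rot: [-3.141, -0.0, 1.858]
contact_force: [-1.4, -0.3, -2.2]
opening: 0.0499
```

```bash
python3 - <<'E'
from h import *
p,R,s=tool(); print(p,s["time"],s["opening"],s["contact_force"],s["torque"])
b=viewer.read_camera("scene"); a=viewer.read_camera("wrist")
o=np.vstack([cv2.resize(b[110:240,210:360],(450,390),interpolation=cv2.INTER_CUBIC),cv2.resize(a,(450,338))[120:320]])
cv2.imwrite("pics/s3.png",o[...,::-1])
E
```

```text
[ 0.51877476 -0.19009338  0.18343694] 10.95 0.04994809794913867 [-1.37557661 -0.26716491 -2.18579041] [-0.04137084 -0.14266781  0.01268948]
```

View pics/s3.png

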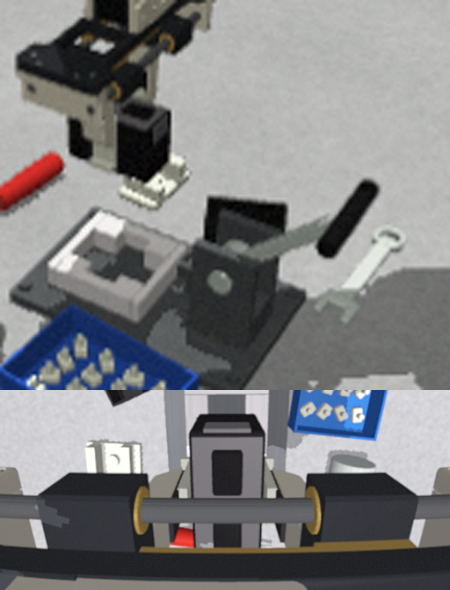

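The picture shows the cassette held upright by its catches, well above the empty nest, with the lever up and the bystanders where they were. I hand in.

```bash
python3 -c "
from h import *
robot.hand_in(); s=monitor.observe(); print(s['time'],s['tool_pos'],s['opening'])"
```

```text
the job is handed in; nothing more can be done
the job is handed in; nothing more can be done
```

The cassette was marked, released and lifted out of the nest, and I handed the job in at about 11 s of the 48 s allowed. No verdict was reported.

- **Marking:** I pressed the handle to its stop. The tool stopped at 72 mm, the height given for the stop, the force rose to 37 N, and the picture showed the ram on the cassette. That force was on the fingers, near the 40 N limit set for the arm and gripper body. I then let the lever back up along its arc, and a picture showed it at rest with the cassette still seated.
- **Lifting:** I pinched both catches with a 30 N grip and lifted the cassette straight up.
- **Last checks:**
  - The fingers were 50 mm apart. Fully pinched catches measure 52 mm, so I take both to be fully in; the 2 mm difference is unexplained and is probably finger give.
  - The measured load was about 2.2 N, which fits the cassette's weight.
  - The tool was steady at 183 mm, which puts the underside at about 150 mm above the table.
  - In the last picture the cassette was upright and clear of the press, the lever was up, and the bystanders in view had not visibly moved.
- **What disagreed:** the first position of the press from the top camera was about 7 mm off. I used the closer wrist-camera measurement instead, and a second look from the wrist agreed within 1 mm.

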